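# Fit a grinding wheel on its arbor and show it to the inspection camera

### The job

Slide the thick cylindrical grinding wheel over the upright arbor, lowering it all the way onto the flange before letting go (do not drop it). Then take the arbor by its bare end above the wheel, lift it out of the block with the wheel on it, and hold it up still before the inspection camera: wheel centred on the lens axis, its centre 130 mm from the lens, arbor in line with the lens axis so that the lens sees the underside of the flange and wheel squarely. Finish while holding it there, touching nothing else with it, and leave the camera and the other things on the bench as they are.

Things in the scene. Friction and masses are not known exactly. Their poses are not given: they have to be found in the camera images.
- wheel: The grinding wheel to fit: a thick grey stone ring, 50 mm outside diameter, 24 mm thick, bore 20 mm, about 90 g, lying flat on the bench. Origin: centre of its underside; z along its bore, up. Its centre is 12 mm up that axis. A thin disc and a cone of the same stone lie near it.
- arbor: Steel arbor standing upright, loose in the block, about 160 g. Up its z axis from its origin (centre of its lower end): 12 mm diameter shank to 30 mm, 36 mm diameter flange to 36 mm, round 16 mm diameter shaft to 88 mm, the last 5 mm tapering to 10 mm. The wheel seats on the flange top (36 mm up) and leaves 28 mm of bare shaft above it; nothing fastens it.
- block: Light wooden block fixed to the bench, 100 x 100 mm, 40 mm high, origin at the centre of its underside. A 14 mm hole, 34 mm deep, in the middle of its top takes the arbor's 30 mm shank; the arbor's flange rests on the block's top.
- camera_foot: Inspection camera: round dark foot, 84 mm diameter, fixed to the bench, origin at the centre of its underside; two cheeks 93 mm high carry the black head (56 mm square, with a 48 mm diameter lens barrel) on a stiff hinge 75 mm above the bench. The lens looks up, leaning 15 to 40 degrees from vertical towards the foot's own -x, roughly towards the robot.
- lens (a point): Centre of the lens's front glass, 35 mm from the hinge line along the lens axis. z: the lens axis, pointing out of the lens, up and roughly towards the robot.
- focus (a point): The point in the air on the lens axis, 130 mm in front of the lens's front, where the centre of the wheel (48 mm up the arbor's axis from its lower end) must be held. z: the lens axis, pointing away from the camera; the arbor's z must point along it.
- thin_disc: Bystander: thin grey stone disc, 70 mm diameter, 10 mm thick, with a 20 mm bore, lying flat. Origin: centre of its underside.
- cone_stone: Bystander: solid grey stone, 48 mm diameter at its foot, tapering to 18 mm at 45 mm height, no bore. Origin: centre of its underside.
- bird: Bystander: small carved wooden bird on a 70 x 60 mm wooden base, about 135 mm high. Origin: centre of its underside.
- brush: Bystander: bench brush, about 200 mm long, lying flat beyond the work. Origin: on its underside, x along the handle.
- wheel_center (a point): The centre of the wheel, on its axis 12 mm above its underside.

How it is judged:
By the outcome, as a careful person would: the job done as asked, in the order asked, and still so for the second after the job is handed in, while the arm keeps its last pose, push and grip.
It also fails if it takes over 67 s, if anything falls off the work surface, if the arm or the gripper's body presses on something with over 40 N, if the wrist force passes 120 N, or if a joint passes its speed limit or range.

### The arm

A 6-joint arm with a two-finger parallel gripper is mounted at the origin on the work surface. World frame = base frame: x ahead of the robot, y to its left, z up, the work surface at z = 0. Lengths are in m, angles in degrees, forces in N, time in s.
With the tool pointing down it reaches from about 0.3 to 0.75 m from the base axis. Payload 8.5 kg.
Tool frame: the origin (TCP) lies on the centre line of the jaws, within the pads' length; the fingertips stand 19 mm ahead of it and the grasp point (between the pads) is the TCP; z points along the fingers, y is the line along which they close (so a half turn about z gives the same grasp; the last joint's range is limited). The gripper opens to 85 mm and grips with 20 to 120 N. Pads are 22 mm wide; open, the fingers measure 114 mm over their backs; the gripper's body (76 mm by 85 mm) begins 54 mm behind the grasp point. The pads swing forward as they close: fully open they stand 13 mm farther back than shut.
Start: joints at [-86.477, 21.807, 74.336, -0, 83.858, -12.336], TCP at [0.15, -0.529, 0.25] pointing down, gripper open.
Joint ranges: [-178.18, 178.18], [-50.72, 133.34], [12.68, 142.11], [-81.47, 261.47], [9.98, 163.14], [-165.26, 165.26]. Speed limits (degrees/s): [136.94, 136.94, 180, 180, 180, 180].

### API

Orientations are given as [roll, pitch, yaw] about the fixed x, y, z axes, in that order (R = Rz(yaw) Ry(pitch) Rx(roll)).
In Python, from cell import r gives the robot as it stands. The module is installed in compiled form; this text tells all that it offers.
- The arm moves only by the tool apply_moves, never from a script. Its argument "commands" is a list of rows, each an object with "translation": the shift along the tool's x, y, z in cm, a list of three; "angular": the turn, a rotation vector about the tool's x, y, z in rad, a list of three. A call has exactly 8 rows; each row shifts and turns the commanded pose from where the row before left it, along the tool's axes as they then stand; what a row does not reach is not made up. A row lasts 1/12 s, in which the tool goes at most 41.7 mm and 7.16 degrees, less where a joint would pass 70% of its speed; a pose out of reach is approached as far as the arm can. A call with a gripper value outside its range is refused whole. "grip" is the finger opening in cm, from 0 to 8.54, set as the call begins (left out, the last holds). The fingers move at their own pace and stop on an object; "grip_force" is the grip in N (left out, the last holds). Time passes only in rows, so rows that do not move let the fingers close, or fill a call up. It gives the time, the measured TCP pose, the force, the opening and the grip force at its end, in the units of the state.
- r.observe(): the state, without advancing time (a new reading comes with each control period).
- r.snapshot(name): name is "side" or "top" or "wrist"; returns (picture, depth): 480x640x3 uint8, blue, green, red; 480x640 float32, m along the optical axis (not along the pixel's ray), 0 where there is no reading.
- r.get_calibration(name): a dict with "intrinsics" (3x3 intrinsics, pixels), "R" (3x3) and "t" (3): a world point X has camera coordinates R X + t. Camera axes: x right, y down, z forward; pixel columns grow to the right and rows downward; lengths in m; the calibration is good to about 2 mm. A picture is of the moment at which its call begins: read the wrist's pose just before it. get_calibration takes no time and is no camera call; for the wrist camera it gives the pose at the moment of the call.
- r.sign_off(): hands the job in; it is judged then, once.
The state is a dict: "t": time; "joint_positions": joint angles; "qvel": joint speeds; "effort": joint torques, N m; "position": TCP position; "orientation": TCP orientation; "wrist_force": force on the tool from outside, world axes, zero at the start; "torque": the same for the moment, N m; "width": finger opening in m; "grip_force": force on a finger pad.
Only numpy, scipy, OpenCV 4.12 (cv2) and the standard library are available. Lean on these libraries where they do the work, as an engineer would, in place of code of your own. Each camera call takes 0.05 s, during which the arm holds its last target. There are 200 camera calls.

## Working session

There is one attempt and no reset: what is moved stays moved. The work goes in short steps, Python scripts to look and compute and a tool call to move; the robot and the scene stay as the last step left them, time stands still between calls to the robot, and variables do not carry over. Pictures are saved under pics/ and viewed, at most 10 in all, crops included, and the job is handed in when it is done.

Besides the shell and the picture viewer there is one more tool, called after "Call:" as name([rows], argument=value, ...), one row to a line, values as JSON. apply_moves: Moves the arm, as the interface text tells. Its arguments: {"type":"object","properties":{"commands":{"type":"array"},"grip":{"type":"number"},"grip_force":{"type":"number"}},"required":["commands"]}

```bash
mkdir -p pics; python3 - <<'E'
from cell import r
import cv2,numpy as np
s=r.observe();print({k:np.round(v,3).tolist() for k,v in s.items()})
for n in("top","side"):
    c=r.get_calibration(n);p,d=r.snapshot(n)
    cv2.imwrite(f"pics/{n}0.png",p);np.savez(f"{n}0.npz",p=p,d=d,K=c["intrinsics"],R=c["R"],t=c["t"])
    print(n,np.round(c["intrinsics"],1).tolist(),np.round(-np.array(c["R"]).T@c["t"],3),np.round(c["R"],2).tolist())
E
```

```text
{'t': 0.0, 'joint_positions': [-86.479, 21.839, 74.385, -0.001, 83.859, -12.335], 'qvel': [0.05, -0.074, 0.096, 0.031, 0.031, 0.028], 'effort': [-0.003, -44.846, -23.128, -0.0, 0.005, -0.0], 'position': [0.15, -0.529, 0.25], 'orientation': [-179.918, -0.017, 15.857], 'wrist_force': [-0.336, 0.618, 0.104], 'torque': [0.026, 0.028, 0.034], 'grip_force': 0.0, 'width': 0.085}
top [[456.3, 0.0, 323.6], [0.0, 456.3, 240.3], [0.0, 0.0, 1.0]] [0.495 0.017 1.271] [[-0.01, -1.0, -0.01], [-1.0, 0.01, -0.04], [0.04, 0.01, -1.0]]
side [[548.9, 0.0, 321.2], [0.0, 548.9, 239.0], [0.0, 0.0, 1.0]] [0.068 0.778 0.911] [[-0.85, -0.53, 0.0], [-0.35, 0.54, -0.76], [0.41, -0.65, -0.65]]
```

View pics/top0.png

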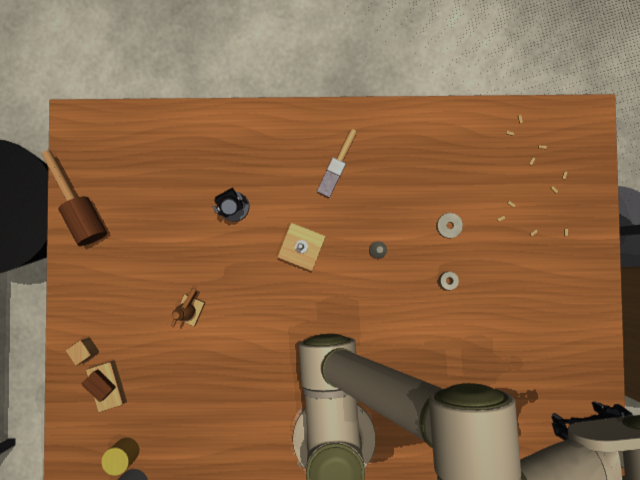

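View pics/side0.png

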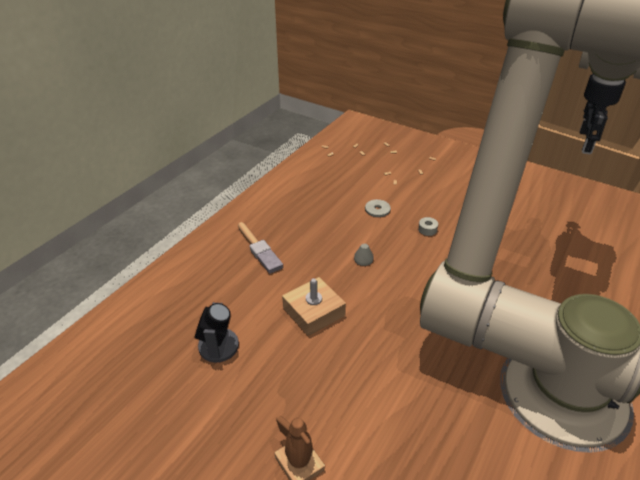

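Top: wheel at (450,281), thin disc (450,225), cone (378,250), block with arbor (302,247), camera (231,206), bird (187,308). The side view shows the same arrangement.

```bash
cat > h.py <<'E'
import numpy as np,cv2
from scipy.spatial.transform import Rotation as Ro
def cloud(z):
    K,R,t,d=z["K"],np.array(z["R"]),np.array(z["t"]),z["d"]
    v,u=np.mgrid[:480,:640]
    c=np.stack([(u-K[0][2])/K[0][0]*d,(v-K[1][2])/K[1][1]*d,d],-1)
    w=(c-t)@R; w[d<=0]=np.nan
    return w
def grab(r,n,name):
    c=r.get_calibration(n);p,d=r.snapshot(n)
    z=dict(p=p,d=d,K=c["intrinsics"],R=c["R"],t=c["t"]);np.savez(name+".npz",**z);cv2.imwrite(f"pics/{name}.png",p)
    return z
def proj(z,X):
    c=np.array(z["R"])@X+z["t"];q=np.array(z["K"])@c;return q[:2]/q[2]
E
python3 - <<'E'
from h import *
from cell import r
z=np.load("top0.npz");w=cloud(z)
for n,(u,v,h) in dict(wheel=(450,281,16),disc=(450,225,18),cone=(378,250,14),block=(302,247,30),cam=(231,206,28),bird=(187,308,25)).items():
    q=w[v-h:v+h,u-h:u+h].reshape(-1,3);q=q[np.isfinite(q[:,2])]
    q=q[q[:,2]>0.006]
    print(n,len(q),"mid",np.round((q.min(0)+q.max(0))/2,4),"mean",np.round(q.mean(0),4),"max",np.round(q.max(0),3),np.round(q.min(0),3))
    if n=="block":
        b=q[(q[:,2]>.03)&(q[:,2]<.044)][:,:2]*1000;print(cv2.minAreaRect(b.astype(np.float32)))
        a=q[q[:,2]>.07];print("arbor",a.mean(0),len(a), np.round(a,3)[:10])
    if n=="cam": 
        a=q[q[:,2]>.07];print(np.round(a[::4],3).tolist())
c=r.get_calibration("wrist");s=r.observe()
T=Ro.from_euler("xyz",s["orientation"],degrees=True).as_matrix()
R=np.array(c["R"]);print("cam in tool",T.T@(-R.T@c["t"]-s["position"]),"axes",np.round(T.T@R.T,3),c["intrinsics"])
E
```

```text
wheel 263 mid [ 0.4254 -0.3254  0.0183] mean [ 0.4292 -0.3166  0.0214] max [ 0.454 -0.293  0.031] [ 0.396 -0.358  0.006]
disc 411 mid [ 0.5792 -0.3217  0.0112] mean [ 0.5812 -0.3242  0.0098] max [ 0.621 -0.285  0.016] [ 0.538 -0.359  0.006]
cone 233 mid [ 0.5138 -0.1264  0.0273] mean [ 0.514  -0.1247  0.0281] max [ 0.536 -0.104  0.048] [ 0.492 -0.149  0.007]
block 1384 mid [0.5172 0.0943 0.0544] mean [0.5238 0.0837 0.0407] max [0.588 0.167 0.103] [0.446 0.022 0.006]
((524.3570556640625, 84.11508178710938), (100.10118103027344, 100.01502990722656), 67.77422332763672)
arbor [0.52389741 0.08319224 0.09429976] 31 [[0.53  0.089 0.093]
 [0.529 0.086 0.101]
 [0.529 0.083 0.103]
 [0.53  0.081 0.094]
 [0.53  0.079 0.093]
 [0.527 0.089 0.097]
 [0.527 0.086 0.095]
 [0.527 0.084 0.096]
 [0.527 0.081 0.097]
 [0.527 0.079 0.093]]
cam 865 mid [0.6364 0.272  0.0628] mean [0.6338 0.2656 0.0708] max [0.701 0.339 0.12 ] [0.572 0.205 0.006]
[[0.676, 0.265, 0.077], [0.672, 0.263, 0.087], [0.67, 0.272, 0.084], [0.668, 0.26, 0.094], [0.667, 0.275, 0.083], [0.666, 0.263, 0.09], [0.666, 0.245, 0.091], [0.664
[... 2715 characters left out ...]
, [0.616, 0.292, 0.075], [0.613, 0.275, 0.106], [0.613, 0.266, 0.1], [0.613, 0.256, 0.1], [0.612, 0.299, 0.092], [0.61, 0.28, 0.105], [0.61, 0.27, 0.104], [0.61, 0.261, 0.101], [0.611, 0.301, 0.072], [0.608, 0.273, 0.102], [0.608, 0.264, 0.099], [0.608, 0.287, 0.074], [0.606, 0.272, 0.094], [0.606, 0.262, 0.095], [0.606, 0.277, 0.071]]
bird 719 mid [0.3609 0.3978 0.0707] mean [0.3601 0.3823 0.0607] max [0.416 0.458 0.135] [0.306 0.338 0.006]
cam in tool [ 0.08471531  0.00149599 -0.12295846] axes [[ 0.001 -0.944 -0.329]
 [ 1.     0.001 -0.001]
 [ 0.001 -0.329  0.944]] [[339.68555431   0.         324.46364241]
 [  0.         339.68555431 241.89932288]
 [  0.           0.           1.        ]]
```

Call:
apply_moves([
  {"translation": [3.6, -1.4, 0.5], "angular": [0, 0, 0]},
  {"translation": [3.6, -1.4, 0.5], "angular": [0, 0, 0]},
  {"translation": [3.6, -1.4, 0.5], "angular": [0, 0, 0]},
  {"translation": [3.6, -1.4, 0.5], "angular": [0, 0, 0]},
  {"translation": [3.6, -1.4, 0.5], "angular": [0, 0, 0]},
  {"translation": [3.6, -1.4, 0.5], "angular": [0, 0, 0]},
  {"translation": [3.6, -1.4, 0.5], "angular": [0, 0, 0]},
  {"translation": [3.6, -1.4, 0.5], "angular": [0, 0, 0]},
])

```text
t: 0.77
position: [0.3979, -0.3411, 0.2099]
orientation: [-180.0, 0.0, 15.9]
wrist_force: [-0.1, -0.6, -0.2]
width: 0.0857
grip_force: 0.0
```

```bash
cat > cmd.py <<'E'
# command needed (tool axes, cm / rad) from measured TCP pose to a world target (pos, rpy-deg)
from h import *
def need(s,pos,R=None):
    T=Ro.from_euler("xyz",s["orientation"],degrees=True)
    d=T.inv().apply(np.array(pos)-s["position"])*100
    w=(T.inv()*R).as_rotvec() if R is not None else np.zeros(3)
    return np.round(d,2),np.round(w,4)
E
python3 - <<'E'
from cell import r
from cmd import *
s=r.observe();print(s["t"],s["position"],s["orientation"])
z=grab(r,"wrist","w1");w=cloud(z)
q=w.reshape(-1,3);q=q[np.isfinite(q[:,2])]
q=q[(np.hypot(q[:,0]-.429,q[:,1]+.318)<.045)&(q[:,2]>.008)]
print(len(q),np.percentile(q[:,2],[5,50,95]))
t=q[q[:,2]>.019];print("top",len(t),t.mean(0),(t.min(0)+t.max(0))/2,np.ptp(t,0))
c,rad=cv2.minEnclosingCircle((t[:,:2]*1000).astype(np.float32));print(c,rad)
print(need(s,[c[0]/1000,c[1]/1000,.022],Ro.from_euler("xyz",[180,0,15.9],degrees=True)))
E
```

```text
0.7667 [ 0.39788342 -0.34108753  0.20991933] [-1.79973387e+02  1.19327977e-02  1.58505248e+01]
22180 [0.02320667 0.27107274 0.28315786]
top 22092 [ 0.40875297 -0.32388806  0.24580237] [ 0.42028509 -0.32516425  0.15283674] [0.0681086  0.07484123 0.26744109]
(414.91363525390625, -323.1430358886719) 40.260337829589844
(array([ 2.13, -1.25, 18.79]), array([-0.0005,  0.0002, -0.0009]))
```

View pics/w1.png

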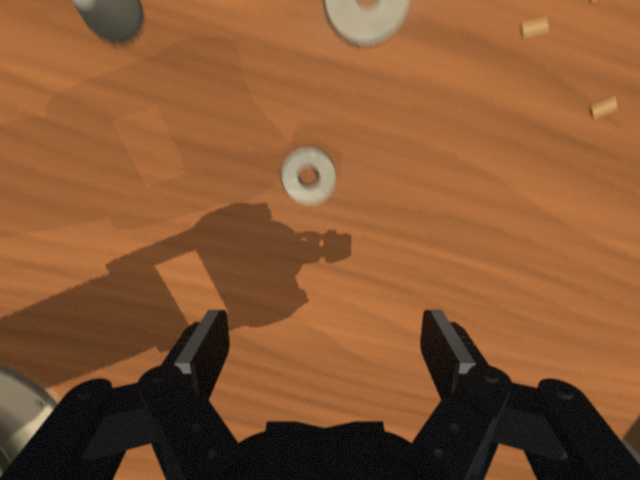

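Wrist view: wheel centred at about (308,175), thin disc at the top (367,10), cone at top left. The gripper fingers polluted the cloud, so I'll filter by height.

```bash
python3 - <<'E'
from cell import r
from cmd import *
s=r.observe();z=np.load("w1.npz");w=cloud(z)
q=w[130:220,260:360].reshape(-1,3);t=q[(q[:,2]>.018)&(q[:,2]<.04)]
print("top",len(t),np.median(t[:,2]))
c,rad=cv2.minEnclosingCircle((t[:,:2]*1000).astype(np.float32));print(c,rad,(t.min(0)+t.max(0))/2)
g=z["p"][130:220,260:360].astype(float).min(2); # blue channel/min: stone is grey
m=(z["p"][130:220,260:360,0]>95).astype(np.uint8);ct=max(cv2.findContours(m,0,2)[0],key=cv2.contourArea);print(cv2.fitEllipse(ct))
for p in ([.4283,-.3190,.024],[.4283,-.3190,0]):print(proj(z,p))
print(need(s,[c[0]/1000,c[1]/1000,.022]))
E
```

```text
top 1972 0.02315893193077731
(429.8427734375, -319.04010009765625) 24.970712661743164 [ 0.42983714 -0.31903086  0.02188063]
((48.41343307495117, 46.26971435546875), (52.85243606567383, 57.091514587402344), 160.7903289794922)
[308.98499374 181.21451524]
[310.08404105 177.25213742]
(array([ 3.16, -0.86, 18.7 ]), array([0., 0., 0.]))
```

Call:
apply_moves([
  {"translation": [1.58, -0.43, 3], "angular": [0, 0, 0]},
  {"translation": [1.58, -0.43, 3], "angular": [0, 0, 0]},
  {"translation": [0, 0, 3], "angular": [0, 0, 0]},
  {"translation": [0, 0, 3], "angular": [0, 0, 0]},
  {"translation": [0, 0, 3], "angular": [0, 0, 0]},
  {"translation": [0, 0, 2.5], "angular": [0, 0, 0]},
  {"translation": [0, 0, 1.2], "angular": [0, 0, 0]},
  {"translation": [0, 0, 0], "angular": [0, 0, 0]},
])

```text
t: 1.48
position: [0.4237, -0.3246, 0.0205]
orientation: [-179.7, 0.1, 15.9]
wrist_force: [0.1, -0.4, -0.4]
width: 0.0853
grip_force: 0.0
```

Call:
apply_moves([
  {"translation": [0, 0, 0], "angular": [0, 0, 0]},
  {"translation": [0, 0, 0], "angular": [0, 0, 0]},
  {"translation": [0, 0, 0], "angular": [0, 0, 0]},
  {"translation": [0, 0, 0], "angular": [0, 0, 0]},
  {"translation": [0, 0, 0], "angular": [0, 0, 0]},
  {"translation": [0, 0, 0], "angular": [0, 0, 0]},
  {"translation": [0, 0, 0], "angular": [0, 0, 0]},
  {"translation": [0, 0, 0], "angular": [0, 0, 0]},
], grip=4.0, grip_force=40)

```text
t: 2.15
position: [0.425, -0.3259, 0.0248]
orientation: [179.9, -0.0, 15.9]
wrist_force: [-0.7, 1.6, 6.5]
width: 0.0475
grip_force: 41.3
```

```bash
python3 - <<'E'
from cell import r
from cmd import *
s=r.observe();print(s["position"],s["orientation"],s["wrist_force"],s["width"],s["grip_force"])
z=grab(r,"wrist","w2")
for p in ([0,0,0],):print(proj(z,s["position"]))
w=cloud(z);T=Ro.from_euler("xyz",s["orientation"],degrees=True)
q=w.reshape(-1,3);q=q[np.isfinite(q[:,2])]
q=q[(np.hypot(q[:,0]-.43,q[:,1]+.319)<.05)&(q[:,2]>.008)&(q[:,2]<.033)]
l=(q-s["position"])@T.as_matrix();l=l[(abs(l[:,1])<.023)]
print(len(l),np.percentile(l,[1,50,99],axis=0))
cv2.imwrite("pics/w2c.png",z["p"][100:480])
E
```

```text
[ 0.42503576 -0.32590524  0.02480108] [ 1.79899732e+02 -4.95350168e-02  1.58622950e+01] [-0.68701339  1.58653479  6.46792886] 0.04749372981426399 41.32061912208073
[321.0872848  335.15312139]
9791 [[-0.01505423 -0.02247448 -0.00418671]
 [ 0.01039126  0.00032834  0.00174524]
 [ 0.03170731  0.02225827  0.01598571]]
```

View pics/w2c.png

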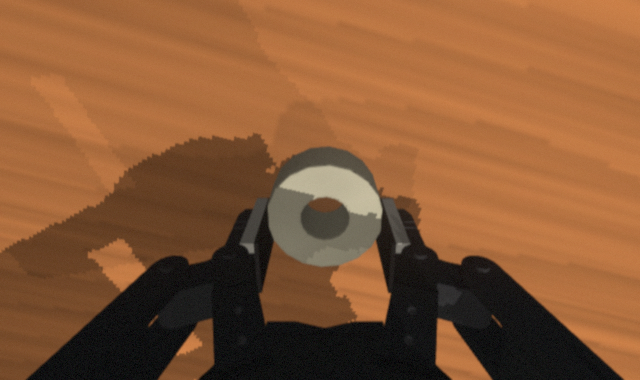

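The wheel is held, but it sits about 7 mm off the pad centre and the fingertips press the bench. I'll regrasp it centred and a little higher.

Call:
apply_moves([
  {"translation": [0, 0, -0.3], "angular": [0, 0, 0]},
  {"translation": [0, 0, -0.3], "angular": [0, 0, 0]},
  {"translation": [0, 0, -0.3], "angular": [0, 0, 0]},
  {"translation": [0, 0, 0], "angular": [0, 0, 0]},
  {"translation": [0.25, 0, 0], "angular": [0, 0, 0]},
  {"translation": [0.25, 0, 0], "angular": [0, 0, 0]},
  {"translation": [0.25, 0, 0], "angular": [0, 0, 0]},
  {"translation": [0, 0, 0], "angular": [0, 0, 0]},
], grip=6.5)

```text
t: 2.87
position: [0.4325, -0.3234, 0.0322]
orientation: [-180.0, -0.0, 15.9]
wrist_force: [-0.2, 0.6, -0.3]
width: 0.0647
grip_force: 0.0
```

```bash
python3 - <<'E'
from cell import r
from cmd import *
s=r.observe();print(s["position"],s["orientation"],s["wrist_force"],s["width"],s["grip_force"])
z=grab(r,"wrist","w3");w=cloud(z);T=Ro.from_euler("xyz",s["orientation"],degrees=True).as_matrix()
L=(w-s["position"])@T
q=w.reshape(-1,3);l=L.reshape(-1,3);k=(q[:,2]>.018)&(q[:,2]<.027)&(abs(l[:,1])<.027)&(np.hypot(l[:,0],l[:,1])<.045)
c,rad=cv2.minEnclosingCircle((l[k][:,:2]*1000).astype(np.float32));print(c,rad,k.sum(),np.median(q[k][:,2]))
c,rad=cv2.minEnclosingCircle((q[k][:,:2]*1000).astype(np.float32));print(c,rad)
# finger tips: points beyond wheel radius
for sg in(1,-1):
    f=l[(sg*l[:,1]>.029)&(sg*l[:,1]<.05)&(abs(l[:,0])<.02)&(q[:,2]>.006)];print(sg,len(f),np.percentile(f,[1,50,99],axis=0).round(4).tolist())
E
```

```text
[ 0.4324596  -0.32344469  0.03218269] [-1.79995382e+02 -5.20027122e-03  1.58832285e+01] [-0.1710871   0.59212017 -0.34334052] 0.06469648212740914 0.0
(-0.5400194525718689, 1.7050774097442627) 25.188966751098633 7402 0.023145155193865154
(432.4075927734375, -325.2314147949219) 25.189044952392578
1 6573 [[-0.0097, 0.0292, -0.0653], [0.0108, 0.0364, -0.0339], [0.0175, 0.0497, 0.0102]]
-1 6526 [[-0.0098, -0.0497, -0.0585], [0.0074, -0.0358, -0.0331], [0.0172, -0.0294, 0.0099]]
```

Call:
apply_moves([
  {"translation": [-0.05, 0.17, 0.3], "angular": [0, 0, 0]},
  {"translation": [0, 0, 0], "angular": [0, 0, 0]},
  {"translation": [0, 0, 0], "angular": [0, 0, 0]},
  {"translation": [0, 0, 0], "angular": [0, 0, 0]},
  {"translation": [0, 0, 0], "angular": [0, 0, 0]},
  {"translation": [0, 0, 0], "angular": [0, 0, 0]},
  {"translation": [0, 0, 0], "angular": [0, 0, 0]},
  {"translation": [0, 0, 0], "angular": [0, 0, 0]},
], grip=4.0, grip_force=60)

```text
t: 3.58
position: [0.432, -0.3255, 0.0293]
orientation: [180.0, 0.0, 15.9]
wrist_force: [0.5, -0.3, 1.5]
width: 0.0469
grip_force: 61.7
```

```bash
cat > wh.py <<'E'
from cell import r
from cmd import *
import sys
s=r.observe();print(s["position"],s["orientation"],s["wrist_force"],s["width"],s["grip_force"])
z=grab(r,"wrist",sys.argv[1]);w=cloud(z);T=Ro.from_euler("xyz",s["orientation"],degrees=True).as_matrix()
l=((w-s["position"])@T).reshape(-1,3);q=w.reshape(-1,3)
k=(np.hypot(l[:,0],l[:,1])<.04)&(abs(l[:,1])<.0235)&(l[:,2]>-.02)&(l[:,2]<.022)
zt=np.median(l[k][:,2]);k&=abs(l[:,2]-zt)<.003
print("wheel top in tool z",zt,k.sum())
c,rad=cv2.minEnclosingCircle((l[k][:,:2]*1000).astype(np.float32));print("tool mm",c,rad)
A=np.c_[l[k][:,:2],np.ones(k.sum())];co=np.linalg.lstsq(A,l[k][:,2],rcond=None)[0];print("tilt deg",np.degrees(co[:2]))
E
python3 wh.py w4
```

```text
[ 0.43196526 -0.32548785  0.02928094] [1.79994889e+02 1.10357966e-03 1.58564095e+01] [ 0.4903266  -0.31492984  1.51954568] 0.04690738023227044 61.72945033991709
wheel top in tool z 0.0061264257702171995 7279
tool mm (0.5446652770042419, 0.22998106479644775) 25.74539566040039
tilt deg [0.32319939 0.19573572]
```

Call:
apply_moves([
  {"translation": [0, 0, -2], "angular": [0, 0, 0]},
  {"translation": [0, 0, -2.5], "angular": [0, 0, 0]},
  {"translation": [0, 0, -2.5], "angular": [0, 0, 0]},
  {"translation": [0, 0, -2.5], "angular": [0, 0, 0]},
  {"translation": [1.2, -2.2, -1.5], "angular": [0, 0, 0]},
  {"translation": [1.6, -3, -1], "angular": [0, 0, 0]},
  {"translation": [1.6, -3, -1], "angular": [0, 0, 0]},
  {"translation": [1.6, -3, -1], "angular": [0, 0, 0]},
])

```text
t: 4.3
position: [0.4588, -0.1997, 0.1696]
orientation: [-180.0, 0.0, 15.8]
wrist_force: [1.0, -0.3, -1.3]
width: 0.0468
grip_force: 62.1
```

Call:
apply_moves([
  {"translation": [1.6, -3, 0], "angular": [0, 0, 0]},
  {"translation": [1.6, -3, 0], "angular": [0, 0, 0]},
  {"translation": [1.6, -3, 0], "angular": [0, 0, 0]},
  {"translation": [1.6, -3, 0], "angular": [0, 0, 0]},
  {"translation": [1.6, -3, 0], "angular": [0, 0, 0]},
  {"translation": [1.6, -3, 0], "angular": [0, 0, 0]},
  {"translation": [1.4, -2.6, 0], "angular": [0, 0, 0]},
  {"translation": [0.6, -1.4, 0], "angular": [0, 0, 0]},
])

```text
t: 4.97
position: [0.5105, 0.0451, 0.1691]
orientation: [-179.9, 0.0, 16.0]
wrist_force: [-0.2, 1.2, -0.4]
width: 0.0471
grip_force: 62.1
```

Call:
apply_moves([
  {"translation": [0, 0, 0], "angular": [0, 0, -0.12]},
  {"translation": [0, 0, 0], "angular": [0, 0, -0.12]},
  {"translation": [0, 0, 0], "angular": [0, 0, -0.12]},
  {"translation": [0, 0, 0], "angular": [0, 0, -0.12]},
  {"translation": [0, 0, 0], "angular": [0, 0, -0.12]},
  {"translation": [0, 0, 0], "angular": [0, 0, -0.12]},
  {"translation": [0, 0, 0], "angular": [0, 0, -0.12]},
  {"translation": [0, 0, 0], "angular": [0, 0, 0]},
])

```text
t: 5.63
position: [0.5102, 0.0422, 0.169]
orientation: [-179.9, 0.0, 64.2]
wrist_force: [-0.5, -0.3, -1.2]
width: 0.047
grip_force: 62.1
```

```bash
python3 wh.py w5; python3 - <<'E'
from h import *
from cell import r
for n in("top","side"): grab(r,n,n+"1")
z=np.load("w5.npz");w=cloud(z);q=w.reshape(-1,3)
k=(np.hypot(q[:,0]-.524,q[:,1]-.083)<.08)&(q[:,2]<.11)&(q[:,2]>.03)
b=q[k];print(k.sum());t=b[(b[:,2]>.034)&(b[:,2]<.0435)];print("block",cv2.minAreaRect((t[:,:2]*1000).astype(np.float32)),np.median(t[:,2]))
a=b[(b[:,2]>.053)&(np.hypot(b[:,0]-.524,b[:,1]-.083)<.02)];print("arbor",len(a),a.mean(0) if len(a) else 0)
E
```

```text
[0.51019437 0.04217205 0.16903858] [-1.79939493e+02  1.18382458e-02  6.42365381e+01] [-0.46486111 -0.27022548 -1.20923367] 0.04695403959356388 62.07913951599039
wheel top in tool z 0.006207688486307105 7344
tool mm (-0.49696463346481323, -0.2377551943063736) 25.7115478515625
tilt deg [0.3342973  0.22156913]
18297
block ((525.000244140625, 83.15337371826172), (100.27340698242188, 100.2418212890625), 68.06034088134766) 0.039247125227954066
arbor 741 [0.52638871 0.08510251 0.08963429]
```

View pics/w5.png

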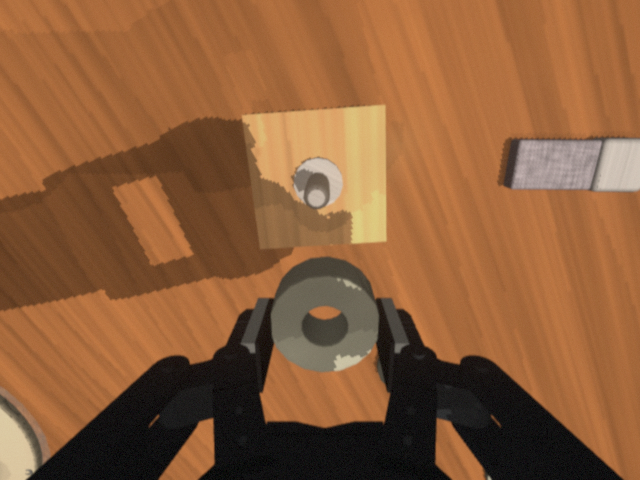

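Wrist view: wheel at (325,315), flange at (318,184), arbor top at (316,196), block square all around. Next is a precise arbor axis.

```bash
python3 - <<'E'
from h import *
for n in("w5","top0","top1","side0","side1"):
    z=np.load(n+".npz");q=cloud(z).reshape(-1,3)
    a=q[(np.hypot(q[:,0]-.524,q[:,1]-.084)<.02)&(q[:,2]>.053)&(q[:,2]<.11)]
    if len(a)<5: print(n,len(a));continue
    t=a[a[:,2]>.0945-.001] 
    print(n,len(a),"top",len(t),t.mean(0).round(4),((t.min(0)+t.max(0))/2).round(4),a[:,2].max())
    b=a[a[:,2]<.092]
    if len(b)>20:
        f=lambda p:np.hypot(b[:,0]-p[0],b[:,1]-p[1])-.008
        from scipy.optimize import least_squares
        print("  cyl",least_squares(f,[.524,.084],loss="soft_l1",f_scale=.001).x.round(4),len(b))
    fl=q[(np.hypot(q[:,0]-.524,q[:,1]-.084)<.024)&(q[:,2]>.0425)&(q[:,2]<.05)]
    print("  flange",cv2.minEnclosingCircle((fl[:,:2]*1000).astype(np.float32)),len(fl))
for n in("w5","top1"):
    z=np.load(n+".npz")
    print(n,proj(z,[.5245,.0835,.098]),proj(z,[.5245,.0835,.046]),proj(z,[.5245,.0835,.04]))
E
```

```text
w5 741 top 446 [0.5254 0.0837 0.0963] [0.5251 0.0834 0.0963] 0.09907420821222247
  cyl [0.525 0.083] 220
  flange ((525.2003173828125, 83.28156280517578), 17.94950294494629) 1166
top0 33 top 20 [0.5241 0.084  0.0971] [0.5231 0.0836 0.0986] 0.10279132032777563
  flange ((521.5317993164062, 83.94466400146484), 22.359203338623047) 108
top1 0
side0 134 top 25 [0.5211 0.0857 0.0958] [0.5216 0.0861 0.097 ] 0.10001203777542512
  cyl [0.5224 0.0835] 101
  flange ((519.0380859375, 84.56382751464844), 20.615251541137695) 110
side1 133 top 25 [0.5211 0.0861 0.0962] [0.5215 0.0866 0.0967] 0.09989191675229617
  cyl [0.5221 0.0838] 101
  flange ((521.606201171875, 86.27207946777344), 18.904434204101562) 110
w5 [314.65244451 197.46219867] [316.75842944 182.71791482] [316.94844228 181.38760934]
top1 [300.02689763 245.92695925] [301.130321   246.40052304] [301.25164546 246.45259269]
```

Call:
apply_moves([
  {"translation": [0, 0, 0], "angular": [0, 0, -0.12]},
  {"translation": [0, 0, 0], "angular": [0, 0, -0.12]},
  {"translation": [0, 0, 0], "angular": [0, 0, -0.12]},
  {"translation": [0, 0, 0], "angular": [0, 0, -0.12]},
  {"translation": [0, 0, 0], "angular": [0, 0, -0.12]},
  {"translation": [0, 0, 0], "angular": [0, 0, -0.12]},
  {"translation": [0, 0, 0], "angular": [0, 0, 0]},
  {"translation": [0, 0, 0], "angular": [0, 0, 0]},
])

```text
t: 6.45
position: [0.5105, 0.0421, 0.1693]
orientation: [-180.0, -0.0, 104.9]
wrist_force: [0.1, -0.2, -1.2]
width: 0.0473
grip_force: 62.1
```

```bash
python3 wh.py w6; python3 - <<'E'
from cmd import *
from cell import r
z=np.load("w6.npz");q=cloud(z).reshape(-1,3)
fl=q[(np.hypot(q[:,0]-.525,q[:,1]-.083)<.022)&(q[:,2]>.0425)&(q[:,2]<.05)]
print("  flange",cv2.minEnclosingCircle((fl[:,:2]*1000).astype(np.float32)),len(fl))
t=q[(np.hypot(q[:,0]-.525,q[:,1]-.083)<.022)&(q[:,2]>.094)&(q[:,2]<.105)];print(t.mean(0),t[:,2].max())
s=r.observe();print(need(s,[.5252,.0833,.135],Ro.from_euler("xyz",[180,0,105],degrees=True)))
E
```

```text
[0.51048085 0.04206384 0.16928272] [-1.79990196e+02 -5.90643442e-03  1.04934846e+02] [ 0.0723224  -0.2100192  -1.23586009] 0.047269724792806354 62.07760226447135
wheel top in tool z 0.006265751224321538 7362
tool mm (-0.8899648785591125, 0.17704948782920837) 25.768749237060547
tilt deg [0.25993191 0.16453844]
  flange ((524.9428100585938, 83.27544403076172), 18.012046813964844) 1138
[0.5245101  0.08376613 0.09636728] 0.09934901809193131
(array([3.6 , 2.49, 3.43]), array([-0.0001, -0.0001, -0.0009]))
```

Call:
apply_moves([
  {"translation": [1.2, 0.8, 0], "angular": [0, 0, 0]},
  {"translation": [1.2, 0.8, 0], "angular": [0, 0, 0]},
  {"translation": [1.2, 0.8, 0], "angular": [0, 0, 0]},
  {"translation": [0.02, 0.07, 1.0], "angular": [0, 0, 0]},
  {"translation": [0, 0, 1.0], "angular": [0, 0, 0]},
  {"translation": [0, 0, 1.0], "angular": [0, 0, 0]},
  {"translation": [0, 0, 0], "angular": [0, 0, 0]},
  {"translation": [0, 0, 0], "angular": [0, 0, 0]},
])

```text
t: 7.17
position: [0.5245, 0.0831, 0.1388]
orientation: [-179.9, -0.0, 105.1]
wrist_force: [-0.3, -0.2, -0.7]
width: 0.0471
grip_force: 62.1
```

```bash
python3 wh.py w7; python3 - <<'E'
from cmd import *
from cell import r
s=r.observe();print(need(s,[.525,.0833,.135],Ro.from_euler("xyz",[180,0,105],degrees=True)))
z=np.load("w7.npz");print(proj(z,s["position"]),proj(z,[.525,.0833,.098]))
cv2.imwrite("pics/w7c.png",cv2.resize(z["p"][230:430,220:430],None,fx=2.5,fy=2.5))
E
```

```text
[0.52452605 0.08313014 0.13878567] [-1.79916354e+02 -2.37929133e-02  1.05121423e+02] [-0.30297635 -0.19854283 -0.68081873] 0.047131884313657044 62.07472915761173
wheel top in tool z 0.006267346029684928 7355
tool mm (-0.3582572340965271, 0.6929247975349426) 25.578672409057617
tilt deg [0.24748533 0.09446362]
(array([0.01, 0.02, 0.44]), array([-0.0002,  0.    ,  0.0025]))
[325.65907211 334.07098484] [325.84640714 288.78588959]
```

View pics/w7c.png

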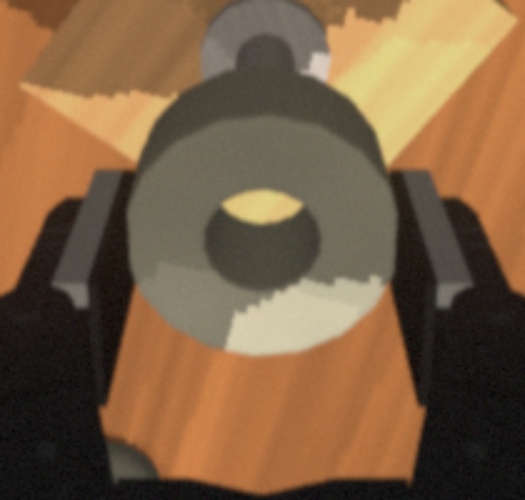

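The wheel is centred over the arbor sideways (crop columns 262 and 265). Lowering it in stages and watching the force.

Call:
apply_moves([
  {"translation": [0, 0, 0.35], "angular": [0, 0, 0]},
  {"translation": [0, 0, 0.35], "angular": [0, 0, 0]},
  {"translation": [0, 0, 0.35], "angular": [0, 0, 0]},
  {"translation": [0, 0, 0.35], "angular": [0, 0, 0]},
  {"translation": [0, 0, 0.35], "angular": [0, 0, 0]},
  {"translation": [0, 0, 0.35], "angular": [0, 0, 0]},
  {"translation": [0, 0, 0.35], "angular": [0, 0, 0]},
  {"translation": [0, 0, 0], "angular": [0, 0, 0]},
])

```text
t: 7.88
position: [0.5246, 0.0835, 0.1141]
orientation: [-179.9, -0.0, 105.2]
wrist_force: [0.1, -0.2, -2.0]
width: 0.0466
grip_force: 62.1
```

Call:
apply_moves([
  {"translation": [0, 0, 0.4], "angular": [0, 0, 0]},
  {"translation": [0, 0, 0.45], "angular": [0, 0, 0]},
  {"translation": [0, 0, 0.45], "angular": [0, 0, 0]},
  {"translation": [0, 0, 0.45], "angular": [0, 0, 0]},
  {"translation": [0, 0, 0.45], "angular": [0, 0, 0]},
  {"translation": [0, 0, 0.45], "angular": [0, 0, 0]},
  {"translation": [0, 0, 0.45], "angular": [0, 0, 0]},
  {"translation": [0, 0, 0], "angular": [0, 0, 0]},
])

```text
t: 8.55
position: [0.5244, 0.0835, 0.0829]
orientation: [-179.9, -0.0, 105.2]
wrist_force: [-0.5, -0.9, -0.7]
width: 0.047
grip_force: 62.1
```

Call:
apply_moves([
  {"translation": [0, 0, 0.2], "angular": [0, 0, 0]},
  {"translation": [0, 0, 0.2], "angular": [0, 0, 0]},
  {"translation": [0, 0, 0.1], "angular": [0, 0, 0]},
  {"translation": [0, 0, 0.1], "angular": [0, 0, 0]},
  {"translation": [0, 0, 0], "angular": [0, 0, 0]},
  {"translation": [0, 0, 0], "angular": [0, 0, 0]},
  {"translation": [0, 0, 0], "angular": [0, 0, 0]},
  {"translation": [0, 0, 0], "angular": [0, 0, 0]},
])

```text
t: 9.22
position: [0.5249, 0.0835, 0.0779]
orientation: [180.0, 0.0, 105.2]
wrist_force: [0.9, -0.0, -1.0]
width: 0.0473
grip_force: 62.1
```

Call:
apply_moves([
  {"translation": [0, 0, 0.1], "angular": [0, 0, 0]},
  {"translation": [0, 0, 0.1], "angular": [0, 0, 0]},
  {"translation": [0, 0, 0.05], "angular": [0, 0, 0]},
  {"translation": [0, 0, 0], "angular": [0, 0, 0]},
  {"translation": [0, 0, 0.05], "angular": [0, 0, 0]},
  {"translation": [0, 0, 0], "angular": [0, 0, 0]},
  {"translation": [0, 0, 0], "angular": [0, 0, 0]},
  {"translation": [0, 0, 0], "angular": [0, 0, 0]},
])

```text
t: 9.88
position: [0.5249, 0.0835, 0.0752]
orientation: [180.0, 0.0, 105.2]
wrist_force: [-1.7, 0.2, 5.3]
width: 0.0474
grip_force: 62.7
```

Contact at TCP z 0.0752, with 0.0753 expected, so the wheel is seated. Release it and rise.

Call:
apply_moves([
  {"translation": [0, 0, 0], "angular": [0, 0, 0]},
  {"translation": [0, 0, 0], "angular": [0, 0, 0]},
  {"translation": [0, 0, 0], "angular": [0, 0, 0]},
  {"translation": [0, 0, 0], "angular": [0, 0, 0]},
  {"translation": [0, 0, 0], "angular": [0, 0, 0]},
  {"translation": [0, 0, -0.5], "angular": [0, 0, 0]},
  {"translation": [0, 0, -1.0], "angular": [0, 0, 0]},
  {"translation": [0, 0, -1.5], "angular": [0, 0, 0]},
], grip=7.5)

```text
t: 10.55
position: [0.5245, 0.0835, 0.1051]
orientation: [-179.9, -0.0, 105.2]
wrist_force: [0.5, 0.3, 0.6]
width: 0.075
grip_force: 0.0
```

Call:
apply_moves([
  {"translation": [0, 0, -2], "angular": [0, 0, 0]},
  {"translation": [0, 0, -2], "angular": [0, 0, 0]},
  {"translation": [0, 0, -2], "angular": [0, 0, 0]},
  {"translation": [0, 0, -2], "angular": [0, 0, 0]},
  {"translation": [0, 0, -2], "angular": [0, 0, 0]},
  {"translation": [0, 0, -2], "angular": [0, 0, 0]},
  {"translation": [0, 0, -2], "angular": [0, 0, 0]},
  {"translation": [0, 0, 0], "angular": [0, 0, 0]},
])

```text
t: 11.22
position: [0.5259, 0.0835, 0.2496]
orientation: [179.6, 0.1, 105.2]
wrist_force: [0.5, 0.4, 0.7]
width: 0.0747
grip_force: 0.0
```

```bash
python3 - <<'E'
from cmd import *
from cell import r
s=r.observe();print(s["position"],s["orientation"],s["wrist_force"],s["width"])
z=grab(r,"wrist","w8");q=cloud(z).reshape(-1,3)
print("cam foot px",proj(z,[.63,.27,.1]),proj(z,[.525,.083,.098]))
d=np.hypot(q[:,0]-.525,q[:,1]-.083)
t=q[(d<.03)&(q[:,2]>.058)&(q[:,2]<.08)];print("wheel top",np.median(t[:,2]),cv2.minEnclosingCircle((t[t[:,2]>.066][:,:2]*1000).astype(np.float32)))
t=q[(d<.02)&(q[:,2]>.094)&(q[:,2]<.105)];print("arbor",t.mean(0),len(t))
E
```

```text
[0.52591029 0.08345701 0.24960095] [1.79574096e+02 1.46486417e-01 1.05249336e+02] [0.4548678  0.44992793 0.69728512] 0.07465608985604777
cam foot px [539.06898129  18.00805223] [322.20102042 228.46193327]
wheel top 0.06900634881304837 ((524.4439697265625, 83.18754577636719), 24.88168716430664)
arbor [0.5245635  0.08406686 0.09638291] 183
```

View pics/w8.png

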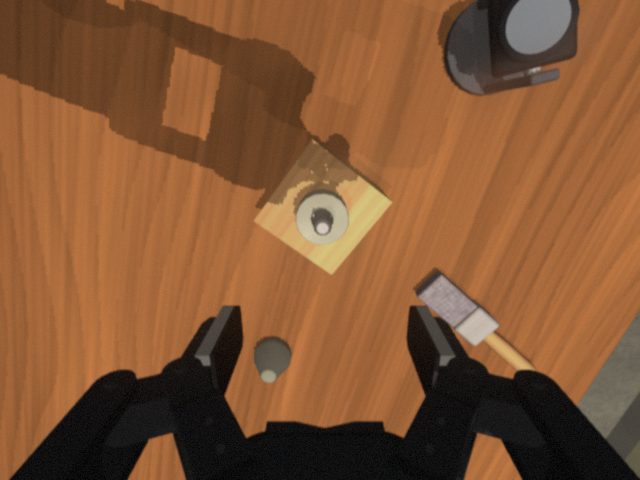

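Wrist view: the wheel is seated on the flange around the arbor at (322,218), the cone and brush are untouched, and the inspection camera is at upper right with its lens at (538,25). I'll move to view the lens closely.

Call:
apply_moves([
  {"translation": [1.5, 1.3, 0], "angular": [0, 0, 0]},
  {"translation": [2, 1.7, 0], "angular": [0, 0, 0]},
  {"translation": [2, 1.7, 0], "angular": [0, 0, 0]},
  {"translation": [2, 1.7, 0], "angular": [0, 0, 0]},
  {"translation": [2, 1.7, 0], "angular": [0, 0, 0]},
  {"translation": [1, 0.9, 0], "angular": [0, 0, 0]},
  {"translation": [0, 0, 0], "angular": [0, 0, 0]},
  {"translation": [0, 0, 0], "angular": [0, 0, 0]},
])

```text
t: 11.93
position: [0.5837, 0.2086, 0.2438]
orientation: [-179.9, -0.0, 105.3]
wrist_force: [0.5, -0.3, -0.6]
width: 0.0752
grip_force: 0.0
```

```bash
python3 - <<'E'
from cmd import *
from cell import r
s=r.observe();print(s["position"],s["orientation"])
z=grab(r,"wrist","w9");W=cloud(z);q=W.reshape(-1,3)
print("px",proj(z,[.63,.27,.1]),proj(z,[.63,.27,.0]))
k=(np.hypot(q[:,0]-.635,q[:,1]-.27)<.075)&(q[:,2]>.004)&(q[:,2]<.135)
print(k.sum(),np.histogram(q[k][:,2],bins=np.arange(0,.14,.01)))
E
```

```text
[0.58370615 0.20861047 0.24382626] [-1.79889421e+02 -1.37537095e-03  1.05295778e+02]
px [403.47927551 173.75423314] [382.85736076 160.63948047]
7376 (array([ 145, 1027,   19,   26,   40,   85,  186,  599,  672, 1660, 1945,
        972,    0,    0]), array([0.  , 0.01, 0.02, 0.03, 0.04, 0.05, 0.06, 0.07, 0.08, 0.09, 0.1 ,
       0.11, 0.12, 0.13, 0.14]))
```

View pics/w9.png

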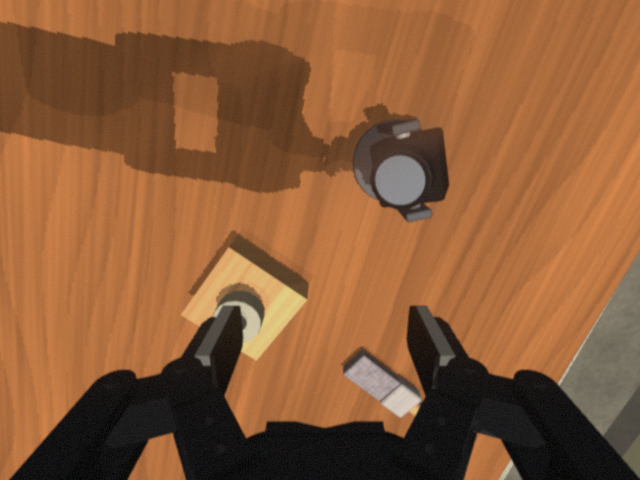

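Lens glass ellipse is at (401,180), with the cheeks at (402,128) and (417,213) and the foot disc behind. Next I fit the lens plane and centre.

```bash
cat > lens.py <<'E'
from cmd import *
import sys
from scipy.optimize import least_squares
from scipy.ndimage import binary_erosion
for n in sys.argv[1:]:
    z=np.load(n+".npz");W=cloud(z);p=z["p"].astype(int)
    u,v=proj(z,np.array([.622,.267,.108])).astype(int)
    g=p.min(2);m=np.zeros((480,640),np.uint8);m[v-45:v+45,u-45:u+45]=((g>85)&(W[...,2]>.08))[v-45:v+45,u-45:u+45]
    ct=max(cv2.findContours(m,0,2)[0],key=cv2.contourArea);e=cv2.fitEllipse(ct);print(n,"ellipse",e)
    f=cv2.drawContours(np.zeros_like(m),[ct],-1,1,-1);f=binary_erosion(f,iterations=2)
    P=W[f];P=P[np.isfinite(P[:,0])];
    def res(x):return P[:,2]-x[0]-x[1]*(P[:,0]-.622)-x[2]*(P[:,1]-.267)
    x=least_squares(res,[.11,0,0],loss="soft_l1",f_scale=.001).x
    nn=np.array([-x[1],-x[2],1]);nn/=np.linalg.norm(nn);rms=np.std(res(x))
    R,t,K=np.array(z["R"]),z["t"],z["K"];ray=R.T@np.linalg.inv(K)@[*e[0],1];o=-R.T@t
    pl=np.array([.622,.267,x[0]]);c=o+ray*((pl-o)@nn)/(ray@nn)
    print(len(P),"rms",rms,"n",nn,"tilt",np.degrees(np.arccos(nn[2])),"az",np.degrees(np.arctan2(nn[1],nn[0])),"centre",c,"hinge?",c-.035*nn)
    q=W.reshape(-1,3);k=(np.hypot(q[:,0]-.635,q[:,1]-.27)<.06)&(q[:,2]>.006)&(q[:,2]<.02);ft=q[k]
    y=least_squares(lambda a:np.maximum(np.hypot(ft[:,0]-a[0],ft[:,1]-a[1])-.042,-.003),[.635,.27]).x
    print("foot pts",len(ft),cv2.minEnclosingCircle((ft[:,:2]*1000).astype(np.float32)),np.median(ft[:,2]))
    k=(q[:,2]>.085)&(q[:,2]<.0975)&(np.hypot(q[:,0]-.635,q[:,1]-.27)<.055)
    h=q[k]; d=np.array([nn[0],nn[1]]);d/=np.linalg.norm(d);side=(h[:,:2]-[.635,.27])@[-d[1],d[0]]
    for sg in(1,-1):
        b=h[(sg*side>.031)];print("cheek",sg,len(b),b.mean(0) if len(b) else 0)
E
python3 lens.py w9 top1
```

```text
w9 ellipse ((399.7240295410156, 179.69749450683594), (49.00589370727539, 49.57555389404297), 118.05366516113281)
1690 rms 0.000741629447556876 n [-0.35277466 -0.19427368  0.9153184 ] tilt 23.74901500872599 az -151.15833889475545 centre [0.62696997 0.26551922 0.10698972] hinge? [0.63931708 0.2723188  0.07495357]
foot pts 1160 ((638.7464599609375, 272.36578369140625), 41.7273063659668) 0.011057974666655436
cheek 1 283 [0.65536391 0.24115191 0.09058043]
cheek -1 318 [0.62116104 0.30355409 0.0912005 ]
top1 ellipse ((228.4311065673828, 206.5063018798828), (13.62971019744873, 13.953130722045898), 109.93812561035156)
88 rms 0.0024554918935092897 n [-0.27014265 -0.1686079   0.94794215] tilt 18.568764824605505 az -148.02990076532146 centre [0.62662525 0.26586483 0.10715739] hinge? [0.63608025 0.2717661  0.07397941]
foot pts 216 ((629.1793823242188, 276.4305419921875), 51.02064514160156) 0.011231644963398284
cheek 1 25 [0.65604478 0.24069832 0.09097393]
cheek -1 26 [0.62085942 0.30330161 0.09155113]
```

Call:
apply_moves([
  {"translation": [-1.5, -1.3, 0], "angular": [0, 0, 0]},
  {"translation": [-2, -1.7, 0.5], "angular": [0, 0, 0]},
  {"translation": [-2, -1.7, 0.5], "angular": [0, 0, 0]},
  {"translation": [-2, -1.7, 0.5], "angular": [0, 0, 0]},
  {"translation": [-2, -1.7, 0.5], "angular": [0, 0, 0]},
  {"translation": [-1, -0.9, 0.5], "angular": [0, 0, -0.118]},
  {"translation": [0, 0, 0], "angular": [0, 0, -0.118]},
  {"translation": [0, 0, 0], "angular": [0, 0, 0]},
], grip=2.0)

```text
t: 12.65
position: [0.524, 0.0819, 0.2199]
orientation: [-180.0, -0.0, 118.8]
wrist_force: [0.0, 1.8, 0.4]
width: 0.0202
grip_force: 0.0
```

```bash
python3 - <<'E'
from cmd import *
from cell import r
s=r.observe();print(s["position"],s["orientation"],s["width"])
z=grab(r,"wrist","w10");W=cloud(z);q=W.reshape(-1,3)
T=Ro.from_euler("xyz",s["orientation"],degrees=True).as_matrix();l=(q-s["position"])@T
for n in("w10","w3","w8"):
    pass
for sg in(1,-1):
    f=l[(sg*l[:,1]>.005)&(sg*l[:,1]<.03)&(abs(l[:,0])<.016)&(l[:,2]<.045)&(l[:,2]>-.05)]
    print(sg,len(f),np.histogram(f[:,2],bins=np.arange(-.05,.046,.005))[0],np.percentile(f,[1,50,99],axis=0).round(4).tolist())
d=np.hypot(q[:,0]-.525,q[:,1]-.083)
t=q[(d<.03)&(q[:,2]>.058)&(q[:,2]<.08)];print("wheel top",np.median(t[:,2]),cv2.minEnclosingCircle((t[t[:,2]>.066][:,:2]*1000).astype(np.float32)))
t=q[(d<.02)&(q[:,2]>.094)&(q[:,2]<.105)];print("arbor",t.mean(0),len(t))
print(need(s,[.525,.0833,.16],Ro.from_euler("xyz",[180,0,118.8],degrees=True)))
cv2.imwrite("pics/w10c.png",z["p"][100:480,100:540])
E
```

```text
[0.52396389 0.08188272 0.21991916] [-1.79971540e+02 -8.80881864e-03  1.18849924e+02] 0.020214877398624008
1 4777 [382  61 615 863 656 370 422 242 290 251 225 209 156  35   0   0   0   0
   0] [[-0.0108, 0.0095, -0.0495], [0.0097, 0.0161, -0.0264], [0.0159, 0.0299, 0.0144]]
-1 4537 [403  66 535 721 617 368 428 233 284 259 227 200 163  33   0   0   0   0
   0] [[-0.0103, -0.0297, -0.0495], [0.0098, -0.0166, -0.0257], [0.0159, -0.0104, 0.0146]]
wheel top 0.06899335505457879 ((524.5023803710938, 82.99573516845703), 25.0371036529541)
arbor [0.52442148 0.08397078 0.09649105] 228
(array([0.07, 0.16, 5.99]), array([-0.0005, -0.0002,  0.0009]))
```

View pics/w10c.png

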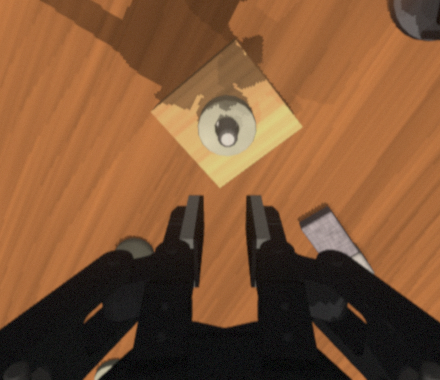

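The closed fingertips stand about 18 mm ahead of the TCP. Wheel is still seated; arbor top in the crop is at (228,138). Descending to the bare shaft.

Call:
apply_moves([
  {"translation": [0.08, 0.14, 1.5], "angular": [0, 0, 0]},
  {"translation": [0, 0, 2], "angular": [0, 0, 0]},
  {"translation": [0, 0, 2], "angular": [0, 0, 0]},
  {"translation": [0, 0, 2], "angular": [0, 0, 0]},
  {"translation": [0, 0, 1.5], "angular": [0, 0, 0]},
  {"translation": [0, 0, 1], "angular": [0, 0, 0]},
  {"translation": [0, 0, 0], "angular": [0, 0, 0]},
  {"translation": [0, 0, 0], "angular": [0, 0, 0]},
], grip=3.2)

```text
t: 13.37
position: [0.5257, 0.0849, 0.1199]
orientation: [-180.0, -0.0, 118.6]
wrist_force: [0.7, 0.8, 0.4]
width: 0.032
grip_force: 0.0
```

```bash
python3 - <<'E'
from cmd import *
from cell import r
s=r.observe();print(s["position"],s["orientation"],s["width"])
z=grab(r,"wrist","w11");W=cloud(z);q=W.reshape(-1,3)
T=Ro.from_euler("xyz",s["orientation"],degrees=True).as_matrix();l=(q-s["position"])@T
k=(abs(l[:,0])<.02)&(abs(l[:,1])<.0145)&(q[:,2]>.072)&(q[:,2]<.105)
b=l[k];print(len(b),np.percentile(b,[1,50,99],axis=0).round(4).tolist())
from scipy.optimize import least_squares
c=b[(q[k][:,2]<.092)];print("cyl tool",least_squares(lambda p:np.hypot(c[:,0]-p[0],c[:,1]-p[1])-.008,[0,0],loss="soft_l1",f_scale=.001).x,len(c))
t=b[q[k][:,2]>.0945];print("top tool",t.mean(0))
print(need(s,[.525,.0833,.0915],Ro.from_euler("xyz",[180,0,118.8],degrees=True)))
E
```

```text
[0.52568214 0.08490119 0.11992661] [-1.79979838e+02 -1.29020098e-02  1.18629724e+02] 0.03196109771691132
1144 [[-0.0056, -0.0088, 0.0219], [0.0035, -0.0013, 0.0266], [0.0069, 0.0059, 0.0473]]
cyl tool [-0.0014494  -0.00146377] 482
top tool [ 8.65584207e-05 -1.41188602e-03  2.33206223e-02]
(array([-0.11, -0.14,  2.84]), array([-0.0004, -0.0002, -0.003 ]))
```

Call:
apply_moves([
  {"translation": [-0.1, -0.14, 0.4], "angular": [0, 0, 0]},
  {"translation": [0, 0, 0.6], "angular": [0, 0, 0]},
  {"translation": [0, 0, 0.6], "angular": [0, 0, 0]},
  {"translation": [0, 0, 0.6], "angular": [0, 0, 0]},
  {"translation": [0, 0, 0.4], "angular": [0, 0, 0]},
  {"translation": [0, 0, 0.2], "angular": [0, 0, 0]},
  {"translation": [0, 0, 0], "angular": [0, 0, 0]},
  {"translation": [0, 0, 0], "angular": [0, 0, 0]},
])

```text
t: 14.08
position: [0.525, 0.0833, 0.0918]
orientation: [-180.0, -0.0, 118.8]
wrist_force: [0.1, -0.1, -0.8]
width: 0.0319
grip_force: 0.0
```

Call:
apply_moves([
  {"translation": [0, 0, 0], "angular": [0, 0, 0]},
  {"translation": [0, 0, 0], "angular": [0, 0, 0]},
  {"translation": [0, 0, 0], "angular": [0, 0, 0]},
  {"translation": [0, 0, 0], "angular": [0, 0, 0]},
  {"translation": [0, 0, 0], "angular": [0, 0, 0]},
  {"translation": [0, 0, 0], "angular": [0, 0, 0]},
  {"translation": [0, 0, 0], "angular": [0, 0, 0]},
  {"translation": [0, 0, 0], "angular": [0, 0, 0]},
], grip=0.8, grip_force=100)

```text
t: 14.75
position: [0.5254, 0.0833, 0.0924]
orientation: [179.9, 0.0, 118.8]
wrist_force: [0.7, 1.9, 5.8]
width: 0.0127
grip_force: 97.9
```

```bash
python3 - <<'E'
from cell import r
s=r.observe();print(s["position"],s["orientation"],s["width"],s["wrist_force"],s["torque"],s["grip_force"])
E
```

```text
[0.52539281 0.08334198 0.09238637] [1.79920942e+02 3.74758245e-02 1.18760406e+02] 0.012720697648065228 [0.698404   1.92231424 5.7614764 ] [ 0.25282913 -0.05822881 -0.00949252] 97.92103259227588
```

Call:
apply_moves([
  {"translation": [0, 0, -0.5], "angular": [0, 0, 0]},
  {"translation": [0, 0, -0.8], "angular": [0, 0, 0]},
  {"translation": [0, 0, -1], "angular": [0, 0, 0]},
  {"translation": [0, 0, -1], "angular": [0, 0, 0]},
  {"translation": [0, 0, -1.2], "angular": [0, 0, 0]},
  {"translation": [0, 0, -1.2], "angular": [0, 0, 0]},
  {"translation": [0, 0, -1], "angular": [0, 0, 0]},
  {"translation": [0, 0, -0.5], "angular": [0, 0, 0]},
])

```text
t: 15.42
position: [0.5251, 0.0832, 0.1657]
orientation: [179.9, 0.1, 118.8]
wrist_force: [0.1, -1.1, -2.7]
width: 0.0125
grip_force: 97.9
```

```bash
cat > hold.py <<'E'
# wheel/arbor in hand: fit wheel top plane + circle, in tool axes
from cell import r
from cmd import *
import sys
s=r.observe();print(s["t"],s["position"],s["orientation"],s["width"],s["wrist_force"],s["grip_force"])
z=grab(r,"wrist",sys.argv[1]);q=cloud(z).reshape(-1,3)
T=Ro.from_euler("xyz",s["orientation"],degrees=True).as_matrix();l=(q-s["position"])@T
k=(np.hypot(l[:,0],l[:,1])<.03)&(l[:,2]>.0195)&(l[:,2]<.027)
b=l[k];print(len(b),np.median(b[:,2]),"circ",cv2.minEnclosingCircle((b[:,:2]*1000).astype(np.float32)))
A=np.c_[b[:,:2],np.ones(len(b))];co=np.linalg.lstsq(A,b[:,2],rcond=None)[0];res=b[:,2]-A@co
g=abs(res)<.0015;co=np.linalg.lstsq(A[g],b[g][:,2],rcond=None)[0]
print("top z",co[2],"tilt deg x,y",np.degrees(co[:2]),np.std(res[g]))
E
python3 hold.py w12
```

```text
15.4167 [0.52513824 0.08324514 0.16568946] [1.79915741e+02 6.15209040e-02 1.18764530e+02] 0.012522200963240063 [ 0.14956801 -1.13323618 -2.70729811] 97.93566285910302
3384 0.023339649194045096 circ ((-0.05853937193751335, -0.8263393044471741), 24.850173950195312)
top z 0.02324430844719833 tilt deg x,y [ 0.43047522 -0.1847266 ] 0.000623047382547889
```

Lifted: the wheel sits square on the flange (top plane tilt below 0.5°) and the weight is about 2.7 N. Moving to the focus.

Call:
apply_moves([
  {"translation": [0.6, 0.6, -1.2], "angular": [0, 0, 0]},
  {"translation": [1.4, 1.4, -1.5], "angular": [0, 0, 0]},
  {"translation": [1.8, 1.8, -1.5], "angular": [0, 0, 0]},
  {"translation": [1.8, 1.8, -1.5], "angular": [0, 0, 0]},
  {"translation": [1.8, 1.8, -1.3], "angular": [0, 0, 0]},
  {"translation": [1.8, 1.8, -1.1], "angular": [0, 0, 0]},
  {"translation": [1.3, 1.3, -0.7], "angular": [0, 0, 0]},
  {"translation": [0.5, 0.5, -0.4], "angular": [0, 0, 0]},
])

```text
t: 16.13
position: [0.5686, 0.2348, 0.2562]
orientation: [180.0, -0.0, 118.9]
wrist_force: [0.0, -0.0, -2.0]
width: 0.0125
grip_force: 98.1
```

Call:
apply_moves([
  {"translation": [0, 0, 0], "angular": [-0.03, 0, 0]},
  {"translation": [0, 0, 0], "angular": [-0.06, 0, 0]},
  {"translation": [0, 0, 0], "angular": [-0.08, 0, 0]},
  {"translation": [0, 0, 0], "angular": [-0.08, 0, 0]},
  {"translation": [0, 0, 0], "angular": [-0.08, 0, 0]},
  {"translation": [0, 0, 0], "angular": [-0.055, 0, 0]},
  {"translation": [0, 0, 0], "angular": [-0.03, 0, 0]},
  {"translation": [0, 0, 0], "angular": [0, 0, 0]},
])

```text
t: 16.8
position: [0.5672, 0.2316, 0.2549]
orientation: [156.3, -0.0, 118.7]
wrist_force: [0.5, 0.4, -2.1]
width: 0.0122
grip_force: 98.2
```

```bash
python3 hold.py w13; python3 lens.py w13 || true; cat > fin.py <<'E'
from cell import r
from cmd import *
s=r.observe()
az,ti=np.radians([-151.2,23.75]);n=np.array([np.sin(ti)*np.cos(az),np.sin(ti)*np.sin(az),np.cos(ti)])
H=np.array([.639,.2724,.075]);F=H+.165*n
x=np.array([-np.sin(az+np.pi),np.cos(az+np.pi),0]);R=Ro.from_matrix(np.c_[x,np.cross(-n,x),-n])
C=np.array([0,0,.0344])   # wheel centre in tool
print("F",F,"need",need(s,F-R.apply(C),R))
T=Ro.from_euler("xyz",s["orientation"],degrees=True)
wc=s["position"]+T.apply(C);d=wc-(H+.035*n);print("now: dist",d@n,"off",np.linalg.norm(d-(d@n)*n),"ang",np.degrees(np.arccos(-T.apply([0,0,1])@n)),s["qvel"].round(2))
E
python3 fin.py
```

```text
16.8 [0.56718794 0.23162595 0.25493382] [ 1.56326685e+02 -2.94597134e-02  1.18716710e+02] 0.012227910606453287 [ 0.49724206  0.44250132 -2.11754574] 98.15056887820901
3453 0.023092554966174288 circ ((0.47529661655426025, -1.0565776824951172), 25.042335510253906)
top z 0.023001110134467675 tilt deg x,y [0.39997459 0.00519487] 0.0006274829453543497
w13 ellipse ((328.7502136230469, 223.74224853515625), (41.27776336669922, 43.266212463378906), 87.70928955078125)
1214 rms 0.0007323130041267251 n [-0.3521202  -0.18954912  0.91656014] tilt 23.571731469818214 az -151.70606405708972 centre [0.62648476 0.26545197 0.1067673 ] hinge? [0.63880897 0.27208618 0.0746877 ]
foot pts 1814 ((638.070068359375, 272.4219055175781), 41.84844970703125) 0.011085966850760413
cheek 1 0 0
cheek -1 222 [0.62015775 0.30358688 0.09085145]
F [0.58076661 0.24038592 0.22602639] need (array([ 0.12,  0.25, -0.14]), array([-0.0019,  0.0003, -0.0014]))
now: dist 0.12864442130592987 off 0.0028123607345087636 ang 0.1121905328183596 [ 0.4   0.8  -2.28 -0.37  1.28  0.61]
```

```bash
sed -i 's/-151.2,23.75/-151.35,23.7/; s/\.639,\.2724,\.075/.6389,.2723,.075/; s/C=np.array(\[0,0,/C=np.array([0.0002,-.0008,/' fin.py; python3 fin.py
```

```text
F [0.58069868 0.24050169 0.22608433] need (array([ 0.12,  0.33, -0.14]), array([-0.0011, -0.0007,  0.001 ]))
now: dist 0.12858721563809775 off 0.0035444931745084946 ang 0.07352035177544747 [ 0.4   0.8  -2.28 -0.37  1.28  0.61]
```

Call:
apply_moves([
  {"translation": [0.06, 0.16, -0.07], "angular": [0, 0, 0]},
  {"translation": [0.06, 0.16, -0.07], "angular": [0, 0, 0]},
  {"translation": [0, 0, 0], "angular": [0, 0, 0]},
  {"translation": [0, 0, 0], "angular": [0, 0, 0]},
  {"translation": [0, 0, 0], "angular": [0, 0, 0]},
  {"translation": [0, 0, 0], "angular": [0, 0, 0]},
  {"translation": [0, 0, 0], "angular": [0, 0, 0]},
  {"translation": [0, 0, 0], "angular": [0, 0, 0]},
])

```text
t: 17.52
position: [0.5699, 0.2349, 0.2584]
orientation: [156.2, -0.0, 118.8]
wrist_force: [0.7, 0.3, -2.6]
width: 0.0127
grip_force: 98.1
```

```bash
python3 hold.py w14;python3 fin.py; python3 lens.py w14; python3 -c "
from h import *;from cell import r
z=grab(r,'side','side2');cv2.imwrite('pics/side2c.png',cv2.resize(z['p'][180:420,130:400],None,fx=2.2,fy=2.2))"
```

```text
17.5167 [0.56992717 0.23485702 0.25835116] [ 1.56230724e+02 -1.47421955e-03  1.18766858e+02] 0.012669097008119813 [ 0.71512223  0.26180121 -2.56601039] 98.14888572995187
3467 0.023115129984976925 circ ((0.7296683192253113, -0.7565895318984985), 24.89860725402832)
top z 0.023046638505590675 tilt deg x,y [ 0.34501417 -0.02362107] 0.0006265592644674258
F [0.58069868 0.24050169 0.22608433] need (array([-0.04, -0.11,  0.01]), array([ 0.0013, -0.0008,  0.0018]))
now: dist 0.13006954206152715 off 0.0011642813094023489 ang 0.08753441940106284 [-0.01  0.04 -0.1   0.02 -0.01  0.04]
w14 ellipse ((322.80267333984375, 224.70262145996094), (40.578758239746094, 43.02409744262695), 84.5751724243164)
1179 rms 0.0007555443228261076 n [-0.35165707 -0.19610363  0.91535822] tilt 23.743349728259048 az -150.85352114918945 centre [0.62646446 0.26559024 0.10673588] hinge? [0.63877246 0.27245387 0.07469834]
foot pts 1757 ((637.7946166992188, 272.11224365234375), 41.88595199584961) 0.011071958729921562
cheek 1 0 0
cheek -1 226 [0.62018789 0.3035779  0.0907554 ]
```

View pics/side2c.png

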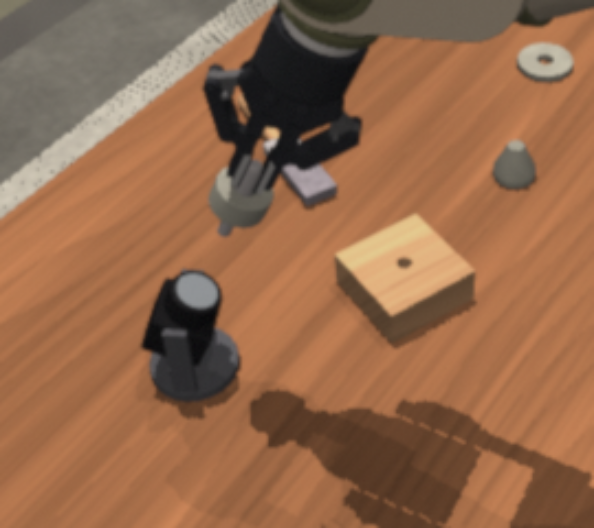

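Side view: the wheel on its arbor at crop (240,195) is held in line with the lens at (197,292). The block is empty and everything else is undisturbed. One 1 mm trim, then I'll hand it in.

Call:
apply_moves([
  {"translation": [-0.04, -0.1, 0], "angular": [0, 0, 0]},
  {"translation": [0, 0, 0], "angular": [0, 0, 0]},
  {"translation": [0, 0, 0], "angular": [0, 0, 0]},
  {"translation": [0, 0, 0], "angular": [0, 0, 0]},
  {"translation": [0, 0, 0], "angular": [0, 0, 0]},
  {"translation": [0, 0, 0], "angular": [0, 0, 0]},
  {"translation": [0, 0, 0], "angular": [0, 0, 0]},
  {"translation": [0, 0, 0], "angular": [0, 0, 0]},
])

```text
t: 18.28
position: [0.5694, 0.234, 0.258]
orientation: [156.2, -0.0, 118.8]
wrist_force: [0.2, 0.6, -2.0]
width: 0.0125
grip_force: 98.1
```

```bash
python3 fin.py; python3 -c "
from cell import r
print(r.sign_off())"
```

```text
F [0.58069868 0.24050169 0.22608433] need (array([ 0.  , -0.01,  0.01]), array([ 0.0014, -0.0008,  0.0017]))
now: dist 0.13009394252812784 off 0.00013273785586814305 ang 0.0930012438287122 [ 0.03 -0.02 -0.08 -0.01 -0.09  0.06]
the job is handed in; nothing more can be done
None
```

I handed the job in at about 18 s: the wheel is seated on the arbor's flange and held still before the lens, by my own measurements 130.1 mm away, 0.1 mm off the axis and 0.1° out of line (lens fit good to about 1 mm and 0.5°).

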